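# Show the double-lidded tea caddy

## Task

Get the tea caddy on the wooden board ready to show to buyers: first clear away the two crumpled paper balls (one plugs the caddy's mouth, one lies on the board) into the cardboard carton. Then take the caddy's two lids together, still nested, gently lower them onto the caddy until the inner lid is fully seated, and let go. Finally lift the outer lid alone and finish while holding it level and still, about a hand's breadth straight above the caddy, with the inner lid left seated; keep the caddy standing where it is and leave the mugs and the cup alone.

Things in the scene. Friction and masses are not known exactly. Their poses are not given: they have to be found in the camera images.
- caddy_mouth (a point): Centre of the mouth, at rim height, of a dark green ceramic tea caddy: 110 mm tall, body 84 mm across, drawn in at 60 to 82 mm up to a straight neck 56 mm across (top 28 mm); mouth bore 48 mm. 0.4 kg, loose, upright on the board (rim 122 mm above the table). z up along its axis. At the start a paper ball plugs the mouth.
- inner_lid_rim (a point): Centre of the cream inner lid's rim, a disc 60 mm across, 10 mm thick (point half-way up). Below it a 42 mm plug, 16 mm long; above, a 44 mm boss, 4 mm high. Starts standing on its plug on the table (point at 21 mm), outer lid on top. Gripped across its rim from above, astride the outer lid, it carries both. Seated, its rim lies on the caddy's rim, this point 5 mm above caddy_mouth. 0.11 kg. z up.
- outer_lid_knob (a point): Centre of the round knob (24 mm across, 12 mm high) on the dark green outer lid, a hollow cap 57 mm across. The point is on the axis, 29 mm above the skirt's foot, 7 mm below the knob's top, 12 mm above the cap's dome. The skirt rests on the inner lid's rim round the boss (1.5 mm play, no latch): nested, this point is 34 mm above inner_lid_rim. 0.07 kg. z up.
- paper_a_center (a point): Centre of the crumpled kraft-paper ball that plugs the caddy's mouth: stiff, 60 mm across, 54 mm high. It just sits in the mouth, 9 mm deep, so its centre is 18 mm above the caddy's rim. About 15 g.
- paper_b_center (a point): Centre of the second, like ball of crumpled paper (60 mm across, 54 mm high), lying on the board, its centre 39 mm above the table.
- carton: Open brown cardboard carton for packing scrap, fixed, standing on the table to the left or right of the board. 220 mm along its x axis, 170 mm along its y axis, 120 mm high, walls 5 mm. Origin: centre of its underside.
- board: Wooden display board lying on the table, fixed, 200 mm along its x axis, 320 mm along its y axis, 12 mm thick. Origin: centre of its underside.
- green_mug: Bystander: green mug with a handle, 80 mm across, 85 mm high. Origin: centre of its underside.
- red_mug: Bystander: small red mug with a handle, 68 mm across, 62 mm high. Origin: centre of its underside.
- white_cup: Bystander: white cup, 72 mm across, 65 mm high. Origin: centre of its underside.

How it is judged:
By the outcome, as a careful person would: the job done as asked, in the order asked, and still so for the second after the job is handed in, while the arm keeps its last pose, push and grip.
It also fails if it takes over 67 s, if anything falls off the work surface, if the arm or the gripper's body presses on something with over 40 N, if the wrist force passes 120 N, or if a joint passes its speed limit or range.

## Robot

A 6-joint arm with a two-finger parallel gripper is mounted at the origin on the work surface. World frame = base frame: x ahead of the robot, y to its left, z up, the work surface at z = 0. Lengths are in m, angles in rad, forces in N, time in s.
With the tool pointing down it reaches from about 0.225 to 0.875 m from the base axis. Payload 3.4 kg.
Tool frame: the origin (TCP) lies between the finger pads; the fingertips stand 25 mm ahead of it and the grasp point (between the pads) lies 6 mm ahead of it (manip.tips_ahead is the distance from the TCP to the fingertips, in m); z points along the fingers, x is the direction in which the jaws open and shut, and the axes are right-handed (so a half turn about z gives the same grasp; the last joint's range is limited). The gripper opens to 85 mm and grips with 20 to 120 N. Pads are 22 mm wide; open, the fingers measure 114 mm over their backs; the gripper's body (76 mm by 85 mm) begins 54 mm behind the grasp point. The pads swing forward as they close: fully open they stand 13 mm farther back than shut.
Start: joints at [-1.298, 0.276, 1.505, -0, 1.361, -0.121], TCP at [0.221, -0.531, 0.256] pointing down, gripper open.
Joint ranges: [-2.89, 2.89], [-0.75, 2.08], [0.22, 2.7], [-1.18, 4.32], [0.11, 2.71], [-2.7, 2.7]. Speed limits (rad/s): [2.57, 2.57, 3.14, 3.14, 3.14, 3.14].

## Interface

Orientations are given as a unit quaternion [w, x, y, z].
In Python, from rig import manip gives the robot as it stands. The module is installed in compiled form; this text tells all that it offers.
- The arm moves only by the tool send_rows, never from a script. Its argument "plan" is a list of rows, each an object with "linear": the shift along the tool's x, y, z in m, a list of three; "delta_rot": the turn, a rotation vector about the tool's x, y, z in degrees, a list of three; "fingers": the finger opening in m, from 0 to 0.0854. A call has 1 to 12 rows; each row shifts and turns the pose as measured when the row begins, along the tool's axes as they then stand; what a row does not reach is not made up. A row lasts 1/12 s, in which the tool goes at most 41.7 mm and 7.16 degrees, less where a joint would pass 70% of its speed; a pose out of reach is approached as far as the arm can. A call with a gripper value outside its range is refused whole. The fingers move at their own pace and stop on an object; "force" is the grip in N (left out, the last holds). Time passes only in rows, so rows that do not move let the fingers close. It gives the time, the measured TCP pose, the force and the opening at its end, in the units of the state.
- manip.get_state(): the state, without advancing time (a new reading comes with each control period).
- manip.get_image(name): name is "scene" or "top"; returns the picture (480x640x3 uint8, red, green, blue); there is no depth.
- manip.camera_info(name): a dict with "K" (3x3 intrinsics, pixels), "rvec" (rotation vector, rad) and "tvec" (3), from world to camera coordinates, as OpenCV has them. Camera axes: x right, y down, z forward; pixel columns grow to the right and rows downward; lengths in m; the calibration is good to about 2 mm. A picture is of the moment at which its call begins. camera_info takes no time and is no camera call.
- manip.sign_off(): hands the job in, once; it reports no verdict.
Trained networks look in the newest picture that a camera, given by its name, has taken for a name from the list of things; names that differ only in an ending like _2 or _b are one class to them, and where a whole thing is asked for, a point or a joint stands for the part that bears it (a point fixed in the world has none). Each returns a list of dicts, best first, with "p" (0 to 1); they miss things now and then, are a little off and sometimes report something else, mostly with a low value. They report only what shows in the picture. A call takes as long as a camera call.
- manip.find_in(thing, camera): "extent" ([left, top, right, bottom] in pixels, round what is visible of it).
- manip.masks_of(thing, camera): "pixels" (480x640 bool, what is visible of it) and "extent" ([left, top, right, bottom] in pixels, round what is visible of it).
The state is a dict: "clock": time; "qpos": joint angles; "qd": joint speeds; "effort": joint torques, N m; "position": TCP position; "ee_rot": TCP orientation; "contact_force": force on the tool from outside, world axes, zero at the start; "moment": the same for the moment, N m; "width": finger opening in m.
Only numpy, scipy, OpenCV 4.12 (cv2) and the standard library are available. Lean on these libraries where they do the work, as an engineer would, in place of code of your own. Each camera call takes 0.05 s, during which the arm holds its last target. There are 200 camera calls.

## Working session

There is one attempt and no reset: what is moved stays moved. The work goes in short steps, Python scripts to look and compute and a tool call to move; the robot and the scene stay as the last step left them, time stands still between calls to the robot, and variables do not carry over. Pictures are saved under pics/ and viewed, about 8 in all and at most 12, crops included, and the job is handed in when it is done.

Besides the shell and the picture viewer there is one more tool, called in YAML: its name, and indented under it one key for each argument. send_rows: Moves the arm, as the interface text tells. Its arguments: {"type":"object","properties":{"plan":{"type":"array","items":{"type":"object","properties":{"linear":{"type":"array","items":{"type":"number"}},"delta_rot":{"type":"array","items":{"type":"number"}},"fingers":{"type":"number"}}}},"force":{"type":"number"}},"required":["plan"]}

```bash
mkdir -p pics
cat > h.py <<'E'
import numpy as np, cv2
from rig import manip
def cam(n):
    c=manip.camera_info(n); K=np.array(c["K"],float); R=cv2.Rodrigues(np.array(c["rvec"],float))[0]; t=np.array(c["tvec"],float).ravel()
    return K,R,t
def back(n,u,v,z):
    K,R,t=cam(n); d=R.T@np.linalg.inv(K)@np.array([u,v,1.]); o=-R.T@t
    return o+d*(z-o[2])/d[2]
def proj(n,p):
    K,R,t=cam(n); q=K@(R@np.array(p)+t); return q[:2]/q[2]
def shot(n,f):
    im=manip.get_image(n); cv2.imwrite("pics/"+f,im[:,:,::-1]); return im
E
python3 - <<'E'
from h import *
for n in("top","scene"):
    shot(n,n+"0.png"); K,R,t=cam(n); print(n,(-R.T@t).round(3),K[0,0], R.round(2).tolist())
    for th in["caddy_mouth","inner_lid_rim","outer_lid_knob","paper_a_center","carton","board","green_mug","red_mug","white_cup"]:
        for d in manip.masks_of(th,n)[:3]:
            m=d["pixels"]; v,u=np.nonzero(m); print(n,th,round(d["p"],2),np.round(d["extent"]).tolist(),u.mean().round(1),v.mean().round(1),len(u))
s=manip.get_state(); print(s)
E
```

```text
top [0.33  0.005 1.297] 542.8342127888494 [[-0.11, -0.99, -0.01], [-0.97, 0.11, -0.22], [0.22, -0.02, -0.98]]
top caddy_mouth 0.65 [342.0, 278.0, 378.0, 316.0] 357.1 298.2 559
top outer_lid_knob 0.67 [177.0, 305.0, 201.0, 328.0] 188.8 315.9 454
top paper_a_center 0.94 [350.0, 276.0, 375.0, 300.0] 360.9 289.5 536
top paper_a_center 0.21 [180.0, 306.0, 201.0, 328.0] 189.0 315.5 433
top carton 0.63 [429.0, 240.0, 532.0, 350.0] 480.4 295.5 9605
top board 0.71 [250.0, 236.0, 403.0, 358.0] 321.5 297.6 9867
top green_mug 0.87 [192.0, 186.0, 244.0, 230.0] 216.0 206.8 1288
top red_mug 0.65 [379.0, 172.0, 408.0, 215.0] 393.0 188.1 821
top white_cup 0.55 [322.0, 181.0, 351.0, 211.0] 335.5 193.9 764
scene [1.204 0.583 0.632] 448.9633958419044 [[-0.7, 0.71, 0.02], [0.35, 0.37, -0.86], [-0.62, -0.6, -0.51]]
scene caddy_mouth 0.87 [319.0, 217.0, 355.0, 266.0] 337.1 242.4 1183
scene caddy_mouth 0.22 [463.0, 319.0, 494.0, 340.0] 476.4 333.3 188
scene inner_lid_rim 0.68 [463.0, 324.0, 495.0, 342.0] 476.3 333.5 218
scene outer_lid_knob 0.64 [463.0, 309.0, 495.0, 334.0] 479.7 321.2 555
scene paper_a_cen
[... 353 characters left out ...]
 282.0, 316.0] 268.5 292.8 1104
{'clock': 1.0, 'qpos': array([-1.29798079e+00,  2.75890675e-01,  1.50484870e+00,  2.11332883e-06,
        1.36068569e+00, -1.20992282e-01]), 'qd': array([ 0.0002755 ,  0.00126368, -0.00124549,  0.00086033,  0.00158636,
       -0.00109895]), 'effort': array([-2.07248842e-03, -4.16670048e+01, -2.46102655e+01, -2.58994314e-04,
        2.76519449e-05, -4.85231141e-06]), 'position': array([ 0.22064764, -0.53104384,  0.25635382]), 'ee_rot': array([ 5.38031696e-05,  8.31777350e-01, -5.55109388e-01,  6.42475801e-05]), 'contact_force': array([-0.16790182, -0.36264204, -0.52664821]), 'moment': array([ 0.00187063,  0.02568429, -0.04864911]), 'width': 0.08545671309760709}
```

View both.

View pics/top0.png

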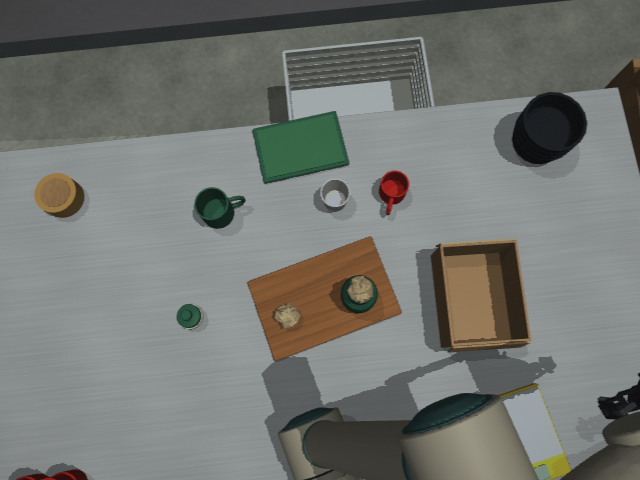

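View pics/scene0.png

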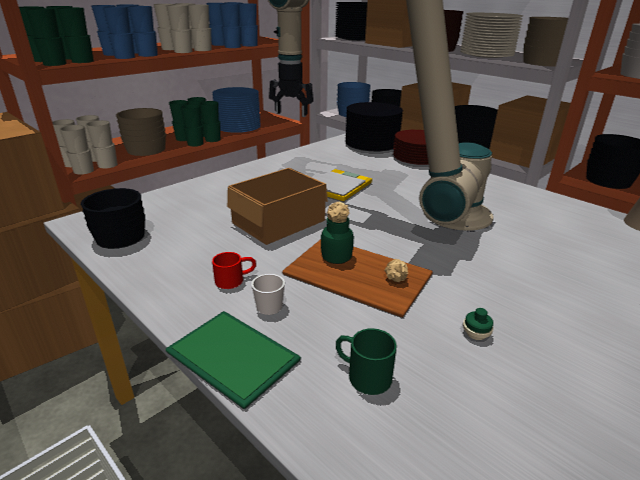

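```bash
cat >> h.py <<'E'
def tri(a,b):
    A=[];y=[]
    for n,uv in(("top",a),("scene",b)):
        K,R,t=cam(n); P=K@np.c_[R,t]
        for i in(0,1):
            r=P[i]-uv[i]*P[2]; A.append(r[:3]); y.append(-r[3])
    return np.linalg.lstsq(np.array(A),np.array(y),rcond=None)[0]
E
python3 - <<'E'
from h import *
def c(th,n,i=0):
    d=manip.masks_of(th,n)[i]; e=d["extent"]; v,u=np.nonzero(d["pixels"]); return ((e[0]+e[2])/2,(e[1]+e[3])/2),(u.mean(),v.mean())
print("A",tri((361.5,289.3),(338,211.5)).round(4), back("top",361.5,289,.142).round(4))
print("B",tri((287,316),(397.5,270)).round(4), back("top",287,316,.041).round(4))
print("lid",tri((189,316),(479,321)).round(4), back("top",189,316,.04).round(4))
print("body scene", back("scene",337,252,.05).round(4))
for p in[(440,243),(516,240),(529,345),(449,350)]: print("carton",back("top",*p,.12).round(3))
for n,p,z in[("red",(393,186),.06),("white",(335,193),.06),("green",(211,206),.08)]: print(n,back("top",*p,z).round(3))
for p in[(248,283),(373,237),(400,312),(275,359)]: print("board",back("top",*p,.012).round(3))
E
```

```text
A [ 0.4734 -0.0788  0.1415] [ 0.4739 -0.0788  0.142 ]
B [0.4437 0.0918 0.0384] [0.4434 0.0918 0.041 ]
lid [0.469  0.3176 0.0343] [0.4682 0.3165 0.04  ]
body scene [ 0.5025 -0.0511  0.05  ]
carton [ 0.559 -0.266  0.12 ]
carton [ 0.547 -0.434  0.12 ]
carton [ 0.319 -0.419  0.12 ]
carton [ 0.327 -0.249  0.12 ]
red [ 0.721 -0.19   0.06 ]
white [ 0.719 -0.05   0.06 ]
green [0.713 0.242 0.08 ]
board [0.534 0.179 0.012]
board [ 0.613 -0.132  0.012]
board [ 0.426 -0.172  0.012]
board [0.351 0.131 0.012]
```

send_rows:
  plan:
    - {"linear":[0,0,0],"delta_rot":[0,0,5.6],"fingers":0.0854}
    - {"linear":[0,0,0],"delta_rot":[0,0,5.6],"fingers":0.0854}
    - {"linear":[0,0,0],"delta_rot":[0,0,5.6],"fingers":0.0854}
    - {"linear":[0,0,0],"delta_rot":[0,0,5.6],"fingers":0.0854}
    - {"linear":[-0.032,-0.018,0],"delta_rot":[0,0,0],"fingers":0.0854}
    - {"linear":[-0.032,-0.018,0],"delta_rot":[0,0,0],"fingers":0.0854}
    - {"linear":[-0.032,-0.018,0],"delta_rot":[0,0,0],"fingers":0.0854}
    - {"linear":[-0.032,-0.018,0],"delta_rot":[0,0,0],"fingers":0.0854}
    - {"linear":[-0.032,-0.018,0],"delta_rot":[0,0,0],"fingers":0.0854}
    - {"linear":[-0.032,-0.018,0],"delta_rot":[0,0,0],"fingers":0.0854}
    - {"linear":[-0.032,-0.018,0],"delta_rot":[0,0,0],"fingers":0.0854}
    - {"linear":[-0.032,-0.018,0],"delta_rot":[0,0,0],"fingers":0.0854}
  force: 20

```text
clock: 2.0
position: [0.3716, -0.2767, 0.2543]
ee_rot: [-0.002, -0.696, 0.718, -0.002]
contact_force: [0.4, -0.9, -0.8]
width: 0.0856
```

send_rows:
  plan:
    - {"linear":[0,0,0],"delta_rot":[0,0,-1.8],"fingers":0.0854}
    - {"linear":[-0.033,-0.017,0],"delta_rot":[0,0,0],"fingers":0.0854}
    - {"linear":[-0.033,-0.017,0],"delta_rot":[0,0,0],"fingers":0.0854}
    - {"linear":[-0.033,-0.017,0],"delta_rot":[0,0,0],"fingers":0.0854}
    - {"linear":[-0.033,-0.017,0],"delta_rot":[0,0,0],"fingers":0.0854}
    - {"linear":[-0.033,-0.017,0],"delta_rot":[0,0,0],"fingers":0.0854}
    - {"linear":[-0.02,-0.01,0],"delta_rot":[0,0,0],"fingers":0.0854}
    - {"linear":[0,0,0],"delta_rot":[0,0,0],"fingers":0.0854}

```text
clock: 2.67
position: [0.4719, -0.0781, 0.2552]
ee_rot: [-0.001, 0.709, -0.705, 0.005]
contact_force: [-0.0, 0.2, 0.2]
width: 0.0856
```

send_rows:
  plan:
    - {"linear":[0,-0.002,0.035],"delta_rot":[0,0,0],"fingers":0.0854}
    - {"linear":[0,0,0.035],"delta_rot":[0,0,0],"fingers":0.0854}
    - {"linear":[0,0,0.03],"delta_rot":[0,0,0],"fingers":0.0854}
    - {"linear":[0,0,0.002],"delta_rot":[0,0,0],"fingers":0.0854}
    - {"linear":[0,0,0],"delta_rot":[0,0,0],"fingers":0.045}
    - {"linear":[0,0,0],"delta_rot":[0,0,0],"fingers":0.045}
    - {"linear":[0,0,0],"delta_rot":[0,0,0],"fingers":0.045}
    - {"linear":[0,0,0],"delta_rot":[0,0,0],"fingers":0.045}
    - {"linear":[0,0,0],"delta_rot":[0,0,0],"fingers":0.045}
    - {"linear":[0,0,0],"delta_rot":[0,0,0],"fingers":0.045}
  force: 20

```text
clock: 3.5
position: [0.4806, -0.0816, 0.1594]
ee_rot: [-0.004, 0.711, -0.704, 0.014]
contact_force: [-0.1, 0.4, -0.8]
width: 0.0584
```

send_rows:
  plan:
    - {"linear":[0,0,0],"delta_rot":[0,0,0],"fingers":0.045}
    - {"linear":[0,0,-0.01],"delta_rot":[0,0,0],"fingers":0.045}
    - {"linear":[0,0,-0.02],"delta_rot":[0,0,0],"fingers":0.045}
    - {"linear":[0,0,-0.03],"delta_rot":[0,0,0],"fingers":0.045}
    - {"linear":[0,0,-0.035],"delta_rot":[0,0,0],"fingers":0.045}
    - {"linear":[0,0,0],"delta_rot":[0,0,0],"fingers":0.045}

```text
clock: 4.0
position: [0.4781, -0.0809, 0.2594]
ee_rot: [-0.004, 0.711, -0.703, 0.014]
contact_force: [0.7, -0.5, -0.8]
width: 0.0587
```

```bash
cat >> h.py <<'E'
from scipy.spatial.transform import Rotation as Ro
def st():
    s=manip.get_state(); q=np.array(s["ee_rot"]); R=Ro.from_quat(q[[1,2,3,0]])
    want=Ro.from_matrix(np.array([[0,-1,0],[-1,0,0],[0,0,-1]]).T)
    rv=(R.inv()*want).as_rotvec(degrees=True)
    print("t",round(s["clock"],2),"pos",s["position"].round(4),"w",round(s["width"],4),"F",s["contact_force"].round(1),"rotfix",rv.round(2)); return s,R
def go(p):
    s,R=st(); print("tool shift to",p,R.inv().apply(np.array(p)-s["position"]).round(4))
E
python3 - <<'E'
from h import *
im=shot("scene","s1.png")
cv2.imwrite("pics/s1c.png",cv2.resize(im[100:330,180:480,::-1],None,fx=2.5,fy=2.5))
go([.438,-.30,.255])
E
```

```text
t 4.05 pos [ 0.4767 -0.0805  0.2567] w 0.0585 F [-0.2 -0.3 -0.8] rotfix [-1.22 -0.79  0.57]
tool shift to [0.438, -0.3, 0.255] [0.2191 0.041  0.0039]
```

View pics/s1c.png

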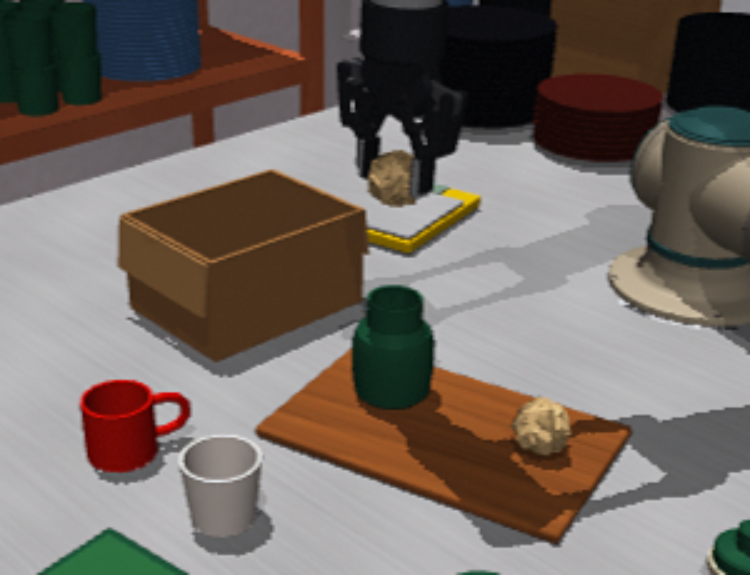

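send_rows:
  plan:
    - {"linear":[0.036,0.008,0],"delta_rot":[-1.2,-0.8,0.6],"fingers":0.045}
    - {"linear":[0.036,0.009,0],"delta_rot":[0,0,0],"fingers":0.045}
    - {"linear":[0.036,0.009,0],"delta_rot":[0,0,0],"fingers":0.045}
    - {"linear":[0.036,0.009,0],"delta_rot":[0,0,0],"fingers":0.045}
    - {"linear":[0.036,0.009,0],"delta_rot":[0,0,0],"fingers":0.045}
    - {"linear":[0.036,0.009,0],"delta_rot":[0,0,0],"fingers":0.045}
    - {"linear":[0.036,0.009,0],"delta_rot":[0,0,0],"fingers":0.045}
    - {"linear":[0.01,0.005,0],"delta_rot":[0,0,0],"fingers":0.045}
    - {"linear":[0,0,0],"delta_rot":[0,0,0],"fingers":0.045}

```text
clock: 4.8
position: [0.407, -0.3504, 0.2501]
ee_rot: [-0.001, 0.71, -0.704, -0.003]
contact_force: [-0.5, 0.8, -0.2]
width: 0.0585
```

```bash
python3 -c "
from h import *
go([.42,-.342,.13])"
```

```text
t 4.8 pos [ 0.407  -0.3504  0.2501] w 0.0585 F [-0.5  0.8 -0.2] rotfix [0.14 0.3  0.48]
tool shift to [0.42, -0.342, 0.13] [-0.0076 -0.0134  0.1201]
```

send_rows:
  plan:
    - {"linear":[-0.006,-0.008,0.03],"delta_rot":[0,0,0.4],"fingers":0.045}
    - {"linear":[0,0,0.035],"delta_rot":[0,0,0],"fingers":0.045}
    - {"linear":[0,0,0.035],"delta_rot":[0,0,0],"fingers":0.045}
    - {"linear":[0,0,0.02],"delta_rot":[0,0,0],"fingers":0.045}
    - {"linear":[0,0,0],"delta_rot":[0,0,0],"fingers":0.0854}
    - {"linear":[0,0,0],"delta_rot":[0,0,0],"fingers":0.0854}
    - {"linear":[0,0,0],"delta_rot":[0,0,0],"fingers":0.0854}
    - {"linear":[0,0,0],"delta_rot":[0,0,0],"fingers":0.0854}
    - {"linear":[0,0,-0.035],"delta_rot":[0,0,0],"fingers":0.0854}
    - {"linear":[0,0,-0.037],"delta_rot":[0,0,0],"fingers":0.0854}
    - {"linear":[0,0,-0.037],"delta_rot":[0,0,0],"fingers":0.0854}
    - {"linear":[0,0,0],"delta_rot":[0,0,0],"fingers":0.0854}

```text
clock: 5.8
position: [0.418, -0.3374, 0.2439]
ee_rot: [-0.003, 0.708, -0.706, -0.001]
contact_force: [1.1, -1.8, 0.6]
width: 0.0853
```

```bash
python3 -c "
from h import *
go([.4437,.0918,.25])"
```

```text
t 5.8 pos [ 0.418  -0.3374  0.2439] w 0.0853 F [ 1.1 -1.8  0.6] rotfix [-0.19  0.34  0.14]
tool shift to [0.4437, 0.0918, 0.25] [-0.4292 -0.0267 -0.0035]
```

send_rows:
  plan:
    - {"linear":[-0.037,-0.002,0],"delta_rot":[0,0,0],"fingers":0.0854}
    - {"linear":[-0.038,-0.0025,0],"delta_rot":[0,0,0],"fingers":0.0854}
    - {"linear":[-0.038,-0.0025,0],"delta_rot":[0,0,0],"fingers":0.0854}
    - {"linear":[-0.038,-0.0025,0],"delta_rot":[0,0,0],"fingers":0.0854}
    - {"linear":[-0.038,-0.0025,0],"delta_rot":[0,0,0],"fingers":0.0854}
    - {"linear":[-0.038,-0.0025,0],"delta_rot":[0,0,0],"fingers":0.0854}
    - {"linear":[-0.038,-0.0025,0],"delta_rot":[0,0,0],"fingers":0.0854}
    - {"linear":[-0.038,-0.0025,0],"delta_rot":[0,0,0],"fingers":0.0854}
    - {"linear":[-0.038,-0.0025,0],"delta_rot":[0,0,0],"fingers":0.0854}
    - {"linear":[-0.038,-0.0025,0],"delta_rot":[0,0,0],"fingers":0.0854}
    - {"linear":[-0.038,-0.0025,0],"delta_rot":[0,0,0],"fingers":0.0854}
    - {"linear":[0,0,0],"delta_rot":[0,0,0],"fingers":0.0854}

```text
clock: 6.8
position: [0.456, 0.0918, 0.2663]
ee_rot: [0.016, -0.705, 0.709, -0.027]
contact_force: [0.8, -0.8, -0.3]
width: 0.0854
```

```bash
python3 -c "
from h import *
go([.4437,.0918,.054])"
```

```text
t 6.8 pos [0.456  0.0918 0.2663] w 0.0854 F [ 0.8 -0.8 -0.3] rotfix [-3.54 -0.88 -0.33]
tool shift to [0.4437, 0.0918, 0.054] [-0.0031  0.0254  0.2112]
```

send_rows:
  plan:
    - {"linear":[0,0.012,0.02],"delta_rot":[-3.5,-0.9,-0.3],"fingers":0.0854}
    - {"linear":[0,0,0.03],"delta_rot":[0,0,0],"fingers":0.0854}
    - {"linear":[0,0,0.03],"delta_rot":[0,0,0],"fingers":0.0854}
    - {"linear":[0,0,0.03],"delta_rot":[0,0,0],"fingers":0.0854}
    - {"linear":[0,0,0],"delta_rot":[0,0,0],"fingers":0.0854}

```text
clock: 7.22
position: [0.4517, 0.0967, 0.1633]
ee_rot: [-0.01, 0.711, -0.703, 0.008]
contact_force: [-0.7, -0.2, -0.3]
width: 0.0852
```

```bash
python3 -c "
from h import *
go([.4437,.0918,.052])"
```

```text
t 7.22 pos [0.4517 0.0967 0.1633] w 0.0852 F [-0.7 -0.2 -0.3] rotfix [-1.5   0.15  0.67]
tool shift to [0.4437, 0.0918, 0.052] [0.0051 0.011  0.111 ]
```

send_rows:
  plan:
    - {"linear":[0.005,0.008,0.025],"delta_rot":[-1.5,0.2,0.6],"fingers":0.0854}
    - {"linear":[0,0,0.025],"delta_rot":[0,0,0],"fingers":0.0854}
    - {"linear":[0,0.002,0.025],"delta_rot":[0,0,0],"fingers":0.0854}
    - {"linear":[0,0.001,0.02],"delta_rot":[0,0,0],"fingers":0.0854}
    - {"linear":[0,0.001,0.014],"delta_rot":[0,0,0],"fingers":0.0854}
    - {"linear":[0,0,0],"delta_rot":[0,0,0],"fingers":0.045}
    - {"linear":[0,0,0],"delta_rot":[0,0,0],"fingers":0.045}
    - {"linear":[0,0,0],"delta_rot":[0,0,0],"fingers":0.045}
    - {"linear":[0,0,0],"delta_rot":[0,0,0],"fingers":0.045}
    - {"linear":[0,0,0],"delta_rot":[0,0,0],"fingers":0.045}
    - {"linear":[0,0,0],"delta_rot":[0,0,0],"fingers":0.045}

```text
clock: 8.13
position: [0.4584, 0.0901, 0.0708]
ee_rot: [0.014, -0.707, 0.707, -0.014]
contact_force: [0.3, -0.4, 0.1]
width: 0.0561
```

```bash
python3 -c "
from h import *
go([.44,.0918,.26])"
```

```text
t 8.13 pos [0.4584 0.0901 0.0708] w 0.0561 F [ 0.3 -0.4  0.1] rotfix [-2.27  0.02 -0.05]
tool shift to [0.44, 0.0918, 0.26] [-0.0017  0.0109 -0.1897]
```

send_rows:
  plan:
    - {"linear":[0,0,0],"delta_rot":[0,0,0],"fingers":0.0854}
    - {"linear":[0,0,0],"delta_rot":[0,0,0],"fingers":0.0854}
    - {"linear":[0,0,0],"delta_rot":[0,0,0],"fingers":0.0854}
    - {"linear":[0,0.01,0],"delta_rot":[-2.2,0,0],"fingers":0.0854}
    - {"linear":[0,0.004,0.005],"delta_rot":[0,0,0],"fingers":0.0854}
    - {"linear":[0,0,0.005],"delta_rot":[0,0,0],"fingers":0.0854}
    - {"linear":[0,0,0],"delta_rot":[0,0,0],"fingers":0.0854}
    - {"linear":[0,0,0],"delta_rot":[0,0,0],"fingers":0.0854}

```text
clock: 8.8
position: [0.445, 0.0903, 0.0609]
ee_rot: [0.002, -0.707, 0.707, -0.002]
contact_force: [-0.8, -0.5, -0.3]
width: 0.0855
```

```bash
python3 -c "
from h import *
im=shot('scene','s2.png')
for d in manip.masks_of('paper_b_center','scene')[:3]: print(d['p'],d['extent'])
go([.4437,.0918,.05])"
```

```text
0.95 [385.1, 258.5, 407.0, 283.6]
0.44 [227.2, 169.6, 327.1, 245.3]
t 8.9 pos [0.4452 0.0903 0.0611] w 0.0853 F [-0.3  0.   0. ] rotfix [-0.31  0.03 -0.02]
tool shift to [0.4437, 0.0918, 0.05] [-0.0015  0.0015  0.0111]
```

send_rows:
  plan:
    - {"linear":[-0.001,0.001,0.006],"delta_rot":[-0.3,0,0],"fingers":0.0854}
    - {"linear":[0,0,0.006],"delta_rot":[0,0,0],"fingers":0.0854}
    - {"linear":[0,0,0],"delta_rot":[0,0,0],"fingers":0.045}
    - {"linear":[0,0,0],"delta_rot":[0,0,0],"fingers":0.045}
    - {"linear":[0,0,0],"delta_rot":[0,0,0],"fingers":0.045}
    - {"linear":[0,0,0],"delta_rot":[0,0,0],"fingers":0.045}
    - {"linear":[0,0,0],"delta_rot":[0,0,0],"fingers":0.045}
    - {"linear":[0,0,0],"delta_rot":[0,0,0],"fingers":0.045}
    - {"linear":[0,0,-0.015],"delta_rot":[0,0,0],"fingers":0.045}
    - {"linear":[0,0,-0.025],"delta_rot":[0,0,0],"fingers":0.045}
    - {"linear":[0,0,-0.03],"delta_rot":[0,0,0],"fingers":0.045}
    - {"linear":[0,0,-0.03],"delta_rot":[0,0,0],"fingers":0.045}

```text
clock: 9.9
position: [0.4398, 0.091, 0.1453]
ee_rot: [-0.006, -0.707, 0.707, 0.006]
contact_force: [0.7, -0.4, 0.8]
width: 0.0584
```

send_rows:
  plan:
    - {"linear":[0,0,-0.03],"delta_rot":[0,0,0],"fingers":0.045}
    - {"linear":[0,0,-0.03],"delta_rot":[0,0,0],"fingers":0.045}
    - {"linear":[0,0,-0.03],"delta_rot":[0,0,0],"fingers":0.045}
    - {"linear":[0,0,-0.02],"delta_rot":[0,0,0],"fingers":0.045}
    - {"linear":[0,0,-0.005],"delta_rot":[0,0,0],"fingers":0.045}
    - {"linear":[0,0,0],"delta_rot":[0,0,0],"fingers":0.045}

```text
clock: 10.4
position: [0.443, 0.0911, 0.2719]
ee_rot: [-0.001, -0.707, 0.707, 0.001]
contact_force: [0.1, -0.6, -0.5]
width: 0.0585
```

```bash
python3 -c "
from h import *
go([.45,-.34,.26])"
```

```text
t 10.4 pos [0.443  0.0911 0.2719] w 0.0585 F [ 0.1 -0.6 -0.5] rotfix [ 0.2   0.02 -0.04]
tool shift to [0.45, -0.34, 0.26] [ 0.4311 -0.0073  0.0117]
```

send_rows:
  plan:
    - {"linear":[0.03,0,0],"delta_rot":[0,0,0],"fingers":0.045}
    - {"linear":[0.036,0,0],"delta_rot":[0,0,0],"fingers":0.045}
    - {"linear":[0.036,0,0],"delta_rot":[0,0,0],"fingers":0.045}
    - {"linear":[0.036,0,0],"delta_rot":[0,0,0],"fingers":0.045}
    - {"linear":[0.036,0,0],"delta_rot":[0,0,0],"fingers":0.045}
    - {"linear":[0.036,0,0],"delta_rot":[0,0,0],"fingers":0.045}
    - {"linear":[0.036,0,0],"delta_rot":[0,0,0],"fingers":0.045}
    - {"linear":[0.036,0,0],"delta_rot":[0,0,0],"fingers":0.045}
    - {"linear":[0.036,0,0],"delta_rot":[0,0,0],"fingers":0.045}
    - {"linear":[0.036,0,0],"delta_rot":[0,0,0],"fingers":0.045}
    - {"linear":[0.03,0,0],"delta_rot":[0,0,0],"fingers":0.045}
    - {"linear":[0.02,0,0],"delta_rot":[0,0,0],"fingers":0.045}

```text
clock: 11.4
position: [0.4356, -0.3219, 0.2457]
ee_rot: [0.003, 0.71, -0.704, -0.018]
contact_force: [1.3, -0.2, 0.0]
width: 0.0588
```

```bash
python3 -c "
from h import *
go([.45,-.34,.14])
shot('top','t2.png')
K=0
for d in manip.masks_of('paper_a_center','top')[:4]: print(d['p'],d['extent'])"
```

```text
t 11.4 pos [ 0.4356 -0.3219  0.2457] w 0.0588 F [ 1.3 -0.2  0. ] rotfix [1.72 1.19 0.56]
tool shift to [0.45, -0.34, 0.14] [ 0.0204 -0.0174  0.1048]
0.57 [192.4, 185.2, 246.9, 230.9]
0.39 [321.1, 180.4, 351.1, 212.5]
```

send_rows:
  plan:
    - {"linear":[0.016,-0.012,0.015],"delta_rot":[1.7,1.2,0.5],"fingers":0.045}
    - {"linear":[0,0,0.025],"delta_rot":[0,0,0],"fingers":0.045}
    - {"linear":[0,0,0.03],"delta_rot":[0,0,0],"fingers":0.045}
    - {"linear":[0,0,0.02],"delta_rot":[0,0,0],"fingers":0.045}
    - {"linear":[0,0,0],"delta_rot":[0,0,0],"fingers":0.0854}
    - {"linear":[0,0,0],"delta_rot":[0,0,0],"fingers":0.0854}
    - {"linear":[0,0,0],"delta_rot":[0,0,0],"fingers":0.0854}
    - {"linear":[0,0,0],"delta_rot":[0,0,0],"fingers":0.0854}
    - {"linear":[0,0,-0.03],"delta_rot":[0,0,0],"fingers":0.0854}
    - {"linear":[0,0,-0.035],"delta_rot":[0,0,0],"fingers":0.0854}
    - {"linear":[0,0,-0.035],"delta_rot":[0,0,0],"fingers":0.0854}
    - {"linear":[0,0,0],"delta_rot":[0,0,0],"fingers":0.0854}

```text
clock: 12.5
position: [0.4459, -0.3317, 0.2501]
ee_rot: [0.001, -0.707, 0.707, 0.007]
contact_force: [0.4, 0.2, -0.0]
width: 0.0854
```

```bash
python3 -c "
from h import *
go([.467,.3165,.26])"
```

```text
t 12.5 pos [ 0.4459 -0.3317  0.2501] w 0.0854 F [ 0.4  0.2 -0. ] rotfix [ 0.44  0.67 -0.04]
tool shift to [0.467, 0.3165, 0.26] [-0.6483 -0.0206 -0.0025]
```

send_rows:
  plan:
    - {"linear":[-0.03,0,-0.003],"delta_rot":[0.4,0.6,0],"fingers":0.0854}
    - {"linear":[-0.036,0,0],"delta_rot":[0,0,0],"fingers":0.0854}
    - {"linear":[-0.036,0,0],"delta_rot":[0,0,0],"fingers":0.0854}
    - {"linear":[-0.036,0,0],"delta_rot":[0,0,0],"fingers":0.0854}
    - {"linear":[-0.036,0,0],"delta_rot":[0,0,0],"fingers":0.0854}
    - {"linear":[-0.036,0,0],"delta_rot":[0,0,0],"fingers":0.0854}
    - {"linear":[-0.036,0,0],"delta_rot":[0,0,0],"fingers":0.0854}
    - {"linear":[-0.036,0,0],"delta_rot":[0,0,0],"fingers":0.0854}
    - {"linear":[-0.036,0,0],"delta_rot":[0,0,0],"fingers":0.0854}
    - {"linear":[-0.036,0,0],"delta_rot":[0,0,0],"fingers":0.0854}
    - {"linear":[-0.036,0,0],"delta_rot":[0,0,0],"fingers":0.0854}
    - {"linear":[-0.036,0,0],"delta_rot":[0,0,0],"fingers":0.0854}

```text
clock: 13.5
position: [0.4543, 0.1025, 0.2672]
ee_rot: [0.009, -0.702, 0.712, -0.023]
contact_force: [0.7, -1.3, -0.2]
width: 0.0854
```

Run:
```python
from h import *
a=shot('top','t3.png'); b=shot('scene','s3.png')
cv2.imwrite("pics/m3.png",np.hstack([cv2.resize(a[240:360,140:240,::-1],(400,480),interpolation=2),cv2.resize(a[240:360,430:530,::-1],(400,480),interpolation=2)]))
go([.467,.3165,.22])
for n in("top","scene"):
    for th in["caddy_mouth","inner_lid_rim","outer_lid_knob","paper_a_center"]:
        for d in manip.masks_of(th,n)[:3]:
            v,u=np.nonzero(d["pixels"]); print(n,th,round(d["p"],2),np.round(d["extent"],1).tolist(),u.mean().round(1),v.mean().round(1),len(u))
```

```text
t 13.6 pos [0.4541 0.1058 0.2671] w 0.0852 F [-0.2  0.4  0.3] rotfix [-2.58 -0.98 -0.35]
tool shift to [0.467, 0.3165, 0.22] [-0.2116 -0.0095  0.044 ]
top caddy_mouth 0.79 [342.1, 275.2, 380.9, 313.4] 359.2 294.0 1121
top caddy_mouth 0.59 [379.4, 172.5, 411.3, 218.3] 393.5 188.4 861
top caddy_mouth 0.51 [450.3, 305.2, 467.9, 332.0] 458.3 314.9 329
top inner_lid_rim 0.69 [318.5, 181.1, 350.3, 210.2] 335.2 193.8 764
top outer_lid_knob 0.76 [178.4, 303.8, 197.6, 329.9] 186.1 317.3 328
top paper_a_center 0.94 [478.5, 317.9, 503.6, 338.7] 490.5 329.5 425
scene caddy_mouth 0.96 [319.3, 210.7, 353.9, 266.2] 337.2 239.5 1362
scene inner_lid_rim 0.54 [466.4, 320.6, 493.8, 337.4] 476.9 333.3 214
scene outer_lid_knob 0.83 [463.5, 308.3, 496.5, 334.6] 479.1 320.9 574
```

View pics/m3.png

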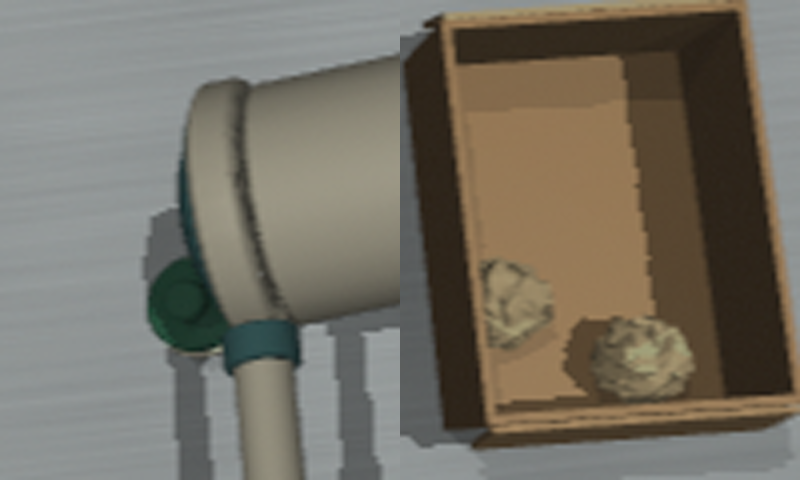

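```bash
cat >> h.py <<'E'
from scipy.optimize import least_squares
def ring(x,y,r,z): a=np.linspace(0,2*np.pi,48,endpoint=False); return np.c_[x+r*np.cos(a),y+r*np.sin(a),0*a+z]
def render(n,x,y,prof,S=8):
    K,R,t=cam(n); m=np.zeros((480*S//1,640*S),np.uint8)
    for (r0,z0),(r1,z1) in zip(prof[:-1],prof[1:]):
        q=(np.r_[ring(x,y,r0,z0),ring(x,y,r1,z1)]@R.T+t)@K.T; q=q[:,:2]/q[:,2:]
        cv2.fillConvexPoly(m,cv2.convexHull(np.round((q+.5)*S).astype(np.int32)),1)
    mm=cv2.moments(m,True); a=mm["m00"]; return np.array([mm["m10"]/a/S-.5,mm["m01"]/a/S-.5]),a/S/S,m
def green(im,box):
    f=im.astype(float); g=(f[:,:,1]>1.35*f[:,:,0])&(f[:,:,1]>f[:,:,2]*1.05); k=np.zeros(g.shape,bool); l,t,r,b=box; k[t:b,l:r]=True
    g=(g&k).astype(np.uint8); nn,lab,stt,cen=cv2.connectedComponentsWithStats(g); i=1+np.argmax(stt[1:,4]); return cen[i],stt[i]
CAD=[(.042,.012),(.042,.072),(.028,.094),(.028,.122)]
def cap(z): return [(.0285,z),(.0285,z+.010),(.018,z+.017),(.008,z+.017),(.012,z+.024),(.012,z+.032),(.009,z+.036)]
def fit(n,c,prof,x0):
    f=lambda p:render(n,*p,prof)[0]-c
    return least_squares(f,x0,diff_step=.01,method="lm",max_nfev=30).x
E
python3 - <<'E'
from h import *
L=lambda f:cv2.imread("pics/"+f)[:,:,::-1]
for n,f,box,prof,x0 in[("top","top0.png",(165,295,215,340),cap(.026),(.468,.317)),("scene","scene0.png",(450,295,510,350),cap(.026),(.468,.317)),("top","t3.png",(335,265,390,325),CAD,(.474,-.079)),("scene","s3.png",(310,200,360,275),CAD,(.474,-.079))]:
    c,s=green(L(f),box); p=fit(n,c,prof,x0); r=render(n,*p,prof)[1]; print(n,f,c.round(2),s,"xy",p.round(4),"area model",round(r))
E
```

```text
top top0.png [188.44 315.63] [177 304  24  24 440] xy [0.4703 0.3198] area model 507
scene scene0.png [478.91 320.79] [465 308  28  25 512] xy [0.4677 0.3159] area model 563
top t3.png [358.62 293.85] [ 341  276   36   37 1038] xy [ 0.4751 -0.0774] area model 1164
scene s3.png [336.74 239.31] [ 321  214   32   50 1299] xy [ 0.4682 -0.0847] area model 1421
```

Run:
```python
from h import *
L=lambda f:cv2.imread("pics/"+f)
out=[]
for n,f,b,prof,p in[("top","t3.png",(335,265),CAD,(.4745,-.078)),("scene","s3.png",(310,205),CAD,(.4745,-.078)),("top","top0.png",(160,285),cap(.026),(.469,.318)),("scene","scene0.png",(450,290),cap(.026),(.469,.318))]:
    _,_,m=render(n,*p,prof); w,h=(60,70)
    im=cv2.resize(L(f)[b[1]:b[1]+h,b[0]:b[0]+w],None,fx=8,fy=8,interpolation=0); mc=m[b[1]*8:(b[1]+h)*8,b[0]*8:(b[0]+w)*8]
    cs,_=cv2.findContours(mc.copy(),0,2); cv2.drawContours(im,cs,-1,(0,0,255),1)
    if prof is CAD:
        K,R,t=cam(n)
        for r in(.024,.028):
            q=(ring(*p,r,.122)@R.T+t)@K.T;q=q[:,:2]/q[:,2:]; cv2.polylines(im,[np.int32((q+.5-b)*8)],True,(0,255,255),1)
    out.append(cv2.resize(im,(380,290)) if 0 else im[:,:])
g=np.vstack([np.hstack(out[:2]),np.hstack(out[2:])]); g=cv2.resize(g,None,fx=.53,fy=.53,interpolation=cv2.INTER_AREA); print(g.shape); cv2.imwrite("pics/ov.png",g)
```

```text
(594, 509, 3)
```

View pics/ov.png

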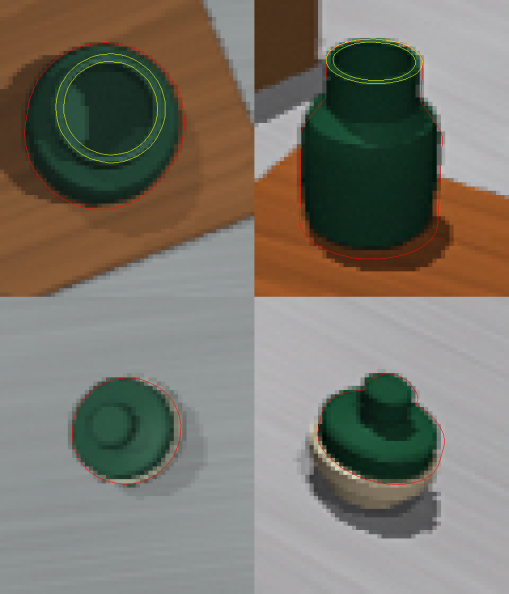

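send_rows:
  plan:
    - {"linear":[-0.025,-0.005,0.005],"delta_rot":[-2.6,-1,-0.3],"fingers":0.0854}
    - {"linear":[-0.035,0,0.005],"delta_rot":[0,0,0],"fingers":0.0854}
    - {"linear":[-0.035,0,0.005],"delta_rot":[0,0,0],"fingers":0.0854}
    - {"linear":[-0.035,0,0.005],"delta_rot":[0,0,0],"fingers":0.0854}
    - {"linear":[-0.035,0,0.005],"delta_rot":[0,0,0],"fingers":0.0854}
    - {"linear":[-0.025,0,0.005],"delta_rot":[0,0,0],"fingers":0.0854}
    - {"linear":[-0.015,0,0.005],"delta_rot":[0,0,0],"fingers":0.0854}
    - {"linear":[0,0,0],"delta_rot":[0,0,0],"fingers":0.0854}

```text
clock: 14.67
position: [0.4694, 0.3034, 0.2281]
ee_rot: [-0.002, -0.695, 0.719, -0.001]
contact_force: [-0.2, -0.2, -0.0]
width: 0.0854
```

```bash
python3 -c "
from h import *
go([.469,.3175,.15])"
```

```text
t 14.67 pos [0.4694 0.3034 0.2281] w 0.0854 F [-0.2 -0.2 -0. ] rotfix [ 0.1  -0.23 -1.88]
tool shift to [0.469, 0.3175, 0.15] [-0.0144  0.0007  0.0781]
```

send_rows:
  plan:
    - {"linear":[-0.007,0,0.005],"delta_rot":[0,0,-1.8],"fingers":0.0854}
    - {"linear":[-0.007,0,0.015],"delta_rot":[0,0,0],"fingers":0.0854}
    - {"linear":[0,0,0.02],"delta_rot":[0,0,0],"fingers":0.0854}
    - {"linear":[0,0,0.02],"delta_rot":[0,0,0],"fingers":0.0854}
    - {"linear":[0,0,0.02],"delta_rot":[0,0,0],"fingers":0.0854}
    - {"linear":[0,0,0.02],"delta_rot":[0,0,0],"fingers":0.0854}
    - {"linear":[0,0,0.015],"delta_rot":[0,0,0],"fingers":0.0854}
    - {"linear":[0,0,0],"delta_rot":[0,0,0],"fingers":0.0854}

```text
clock: 15.33
position: [0.4749, 0.3097, 0.1099]
ee_rot: [-0.0, -0.707, 0.708, -0.003]
contact_force: [-0.5, 0.5, -0.3]
width: 0.0854
```

```bash
python3 -c "
from h import *
go([.469,.3175,.038])"
```

```text
t 15.33 pos [0.4749 0.3097 0.1099] w 0.0854 F [-0.5  0.5 -0.3] rotfix [-0.2  -0.26 -0.08]
tool shift to [0.469, 0.3175, 0.038] [-0.0081  0.0061  0.0719]
```

send_rows:
  plan:
    - {"linear":[-0.008,0.006,0],"delta_rot":[0,0,0],"fingers":0.0854}
    - {"linear":[0,0,0.01],"delta_rot":[-0.2,-0.2,0],"fingers":0.0854}
    - {"linear":[0,0,0.01],"delta_rot":[0,0,0],"fingers":0.0854}
    - {"linear":[0,0,0.01],"delta_rot":[0,0,0],"fingers":0.0854}
    - {"linear":[0,0,0.01],"delta_rot":[0,0,0],"fingers":0.0854}
    - {"linear":[0,0,0.006],"delta_rot":[0,0,0],"fingers":0.0854}
    - {"linear":[0,0,0],"delta_rot":[0,0,0],"fingers":0.0854}

```text
clock: 15.92
position: [0.4713, 0.3169, 0.0629]
ee_rot: [0.002, -0.706, 0.708, -0.001]
contact_force: [-0.4, -0.4, 1.2]
width: 0.0852
```

```bash
python3 -c "
from h import *
go([.469,.3175,.038])"
```

```text
t 15.92 pos [0.4713 0.3169 0.0629] w 0.0852 F [-0.4 -0.4  1.2] rotfix [-0.27  0.09 -0.19]
tool shift to [0.469, 0.3175, 0.038] [-0.0005  0.0024  0.0248]
```

send_rows:
  plan:
    - {"linear":[0,0.002,0.007],"delta_rot":[-0.2,0,-0.1],"fingers":0.0854}
    - {"linear":[0,0,0.007],"delta_rot":[0,0,0],"fingers":0.0854}
    - {"linear":[0,0,0.007],"delta_rot":[0,0,0],"fingers":0.0854}
    - {"linear":[0,0,0.005],"delta_rot":[0,0,0],"fingers":0.0854}
    - {"linear":[0,0,0],"delta_rot":[0,0,0],"fingers":0.0854}

```text
clock: 16.33
position: [0.4694, 0.3173, 0.0341]
ee_rot: [0.001, -0.707, 0.707, 0.0]
contact_force: [0.5, -0.7, -0.4]
width: 0.0852
```

```bash
python3 -c "
from h import *
go([.469,.3175,.038])"
```

```text
t 16.33 pos [0.4694 0.3173 0.0341] w 0.0852 F [ 0.5 -0.7 -0.4] rotfix [-0.08  0.1  -0.05]
tool shift to [0.469, 0.3175, 0.038] [-0.0002  0.0004 -0.0039]
```

send_rows:
  plan:
    - {"linear":[0,0,-0.003],"delta_rot":[0,0,0],"fingers":0.0854}
    - {"linear":[0,0,0],"delta_rot":[0,0,0],"fingers":0.07}
    - {"linear":[0,0,0],"delta_rot":[0,0,0],"fingers":0.066}
    - {"linear":[0,0,0],"delta_rot":[0,0,0],"fingers":0.063}
    - {"linear":[0,0,0],"delta_rot":[0,0,0],"fingers":0.061}
    - {"linear":[0,0,0],"delta_rot":[0,0,0],"fingers":0.058}
    - {"linear":[0,0,0],"delta_rot":[0,0,0],"fingers":0.054}
    - {"linear":[0,0,0],"delta_rot":[0,0,0],"fingers":0.05}
    - {"linear":[0,0,0],"delta_rot":[0,0,0],"fingers":0.05}
    - {"linear":[0,0,0],"delta_rot":[0,0,0],"fingers":0.05}
  force: 30

```text
clock: 17.17
position: [0.4699, 0.3175, 0.0383]
ee_rot: [0.002, -0.707, 0.707, -0.0]
contact_force: [-0.6, 0.5, -0.2]
width: 0.0584
```

```bash
python3 -c "
from h import *
go([.469,.3175,.21])"
```

```text
t 17.17 pos [0.4699 0.3175 0.0383] w 0.0584 F [-0.6  0.5 -0.2] rotfix [-0.16  0.15 -0.05]
tool shift to [0.469, 0.3175, 0.21] [-0.0004  0.0004 -0.1717]
```

send_rows:
  plan:
    - {"linear":[0,0,-0.008],"delta_rot":[0,0,0],"fingers":0.05}
    - {"linear":[0,0,-0.015],"delta_rot":[0,0,0],"fingers":0.05}
    - {"linear":[0,0,-0.02],"delta_rot":[0,0,0],"fingers":0.05}
    - {"linear":[0,0,-0.025],"delta_rot":[0,0,0],"fingers":0.05}
    - {"linear":[0,0,-0.025],"delta_rot":[0,0,0],"fingers":0.05}
    - {"linear":[0,0,-0.025],"delta_rot":[0,0,0],"fingers":0.05}
    - {"linear":[0,0,-0.025],"delta_rot":[0,0,0],"fingers":0.05}
    - {"linear":[0,0,-0.025],"delta_rot":[0,0,0],"fingers":0.05}
    - {"linear":[0,0,-0.015],"delta_rot":[0,0,0],"fingers":0.05}
    - {"linear":[0,0,-0.005],"delta_rot":[0,0,0],"fingers":0.05}
    - {"linear":[0,0,0],"delta_rot":[0,0,0],"fingers":0.05}

```text
clock: 18.08
position: [0.4666, 0.3155, 0.2359]
ee_rot: [-0.002, -0.707, 0.707, 0.001]
contact_force: [0.2, -0.4, -2.2]
width: 0.0583
```

```bash
python3 -c "
from h import *
im=shot('scene','s4.png')
cv2.imwrite('pics/s4c.png',cv2.resize(im[130:330,380:620,::-1],None,fx=2.5,fy=2.5))
go([.4745,-.078,.215])"
```

```text
t 18.13 pos [0.4664 0.3154 0.2352] w 0.0582 F [ 1.1  0.1 -1.6] rotfix [ 0.3  -0.11 -0.04]
tool shift to [0.4745, -0.078, 0.215] [ 0.3933 -0.0086  0.0209]
```

View pics/s4c.png

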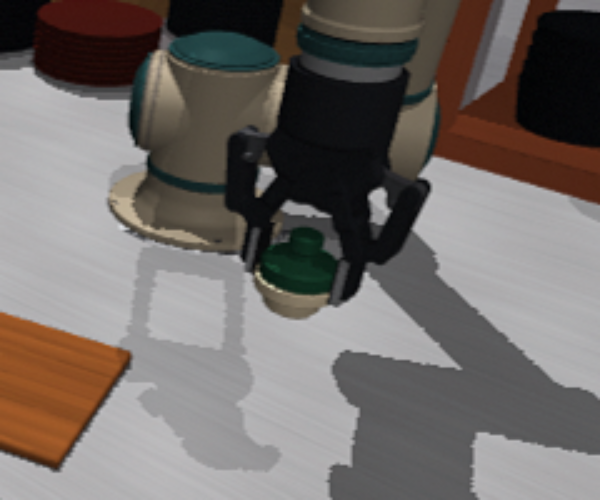

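send_rows:
  plan:
    - {"linear":[0.008,0,0],"delta_rot":[0,0,0],"fingers":0.05}
    - {"linear":[0.016,0,0],"delta_rot":[0,0,0],"fingers":0.05}
    - {"linear":[0.022,0,0],"delta_rot":[0,0,0],"fingers":0.05}
    - {"linear":[0.024,0,0],"delta_rot":[0,0,0],"fingers":0.05}
    - {"linear":[0.024,0,0],"delta_rot":[0,0,0],"fingers":0.05}
    - {"linear":[0.024,0,0],"delta_rot":[0,0,0],"fingers":0.05}
    - {"linear":[0.024,0,0],"delta_rot":[0,0,0],"fingers":0.05}
    - {"linear":[0.024,0,0],"delta_rot":[0,0,0],"fingers":0.05}
    - {"linear":[0.024,0,0],"delta_rot":[0,0,0],"fingers":0.05}
    - {"linear":[0.024,0,0],"delta_rot":[0,0,0],"fingers":0.05}
    - {"linear":[0.024,0,0],"delta_rot":[0,0,0],"fingers":0.05}
    - {"linear":[0.02,0,0],"delta_rot":[0,0,0],"fingers":0.05}

```text
clock: 19.13
position: [0.4532, 0.0426, 0.2168]
ee_rot: [0.02, 0.71, -0.704, -0.012]
contact_force: [0.3, 0.3, -1.7]
width: 0.0585
```

```bash
python3 -c "
from h import *
go([.4745,-.078,.215])"
```

```text
t 19.13 pos [0.4532 0.0426 0.2168] w 0.0585 F [ 0.3  0.3 -1.7] rotfix [ 2.53 -0.66  0.44]
tool shift to [0.4745, -0.078, 0.215] [ 0.1207 -0.0205  0.0023]
```

send_rows:
  plan:
    - {"linear":[0.016,-0.006,-0.004],"delta_rot":[2.4,-0.6,0.4],"fingers":0.05}
    - {"linear":[0.02,-0.006,-0.002],"delta_rot":[0,0,0],"fingers":0.05}
    - {"linear":[0.02,-0.006,0],"delta_rot":[0,0,0],"fingers":0.05}
    - {"linear":[0.02,-0.003,0],"delta_rot":[0,0,0],"fingers":0.05}
    - {"linear":[0.018,0,0],"delta_rot":[0,0,0],"fingers":0.05}
    - {"linear":[0.014,0,0],"delta_rot":[0,0,0],"fingers":0.05}
    - {"linear":[0.008,0,0],"delta_rot":[0,0,0],"fingers":0.05}
    - {"linear":[0.002,0,0],"delta_rot":[0,0,0],"fingers":0.05}
    - {"linear":[0,0,0],"delta_rot":[0,0,0],"fingers":0.05}

```text
clock: 19.88
position: [0.4622, -0.0873, 0.2087]
ee_rot: [-0.01, -0.705, 0.71, 0.012]
contact_force: [-0.4, 0.1, -1.4]
width: 0.0579
```

```bash
python3 -c "
from h import *
go([.4745,-.078,.19])"
```

```text
t 19.88 pos [ 0.4622 -0.0873  0.2087] w 0.0579 F [-0.4  0.1 -1.4] rotfix [ 1.82  0.12 -0.41]
tool shift to [0.4745, -0.078, 0.19] [-0.0093 -0.0128  0.0183]
```

send_rows:
  plan:
    - {"linear":[-0.005,-0.007,0],"delta_rot":[1.8,0,-0.4],"fingers":0.05}
    - {"linear":[-0.004,-0.005,0],"delta_rot":[0,0,0],"fingers":0.05}
    - {"linear":[0,-0.001,0.005],"delta_rot":[0,0,0],"fingers":0.05}
    - {"linear":[0,0,0.005],"delta_rot":[0,0,0],"fingers":0.05}
    - {"linear":[0,0,0.005],"delta_rot":[0,0,0],"fingers":0.05}
    - {"linear":[0,0,0.003],"delta_rot":[0,0,0],"fingers":0.05}
    - {"linear":[0,0,0],"delta_rot":[0,0,0],"fingers":0.05}

```text
clock: 20.47
position: [0.4734, -0.0741, 0.1864]
ee_rot: [0.001, 0.708, -0.706, -0.004]
contact_force: [0.2, 0.2, -2.7]
width: 0.0584
```

```bash
python3 -c "
from h import *
go([.4745,-.078,.18])"
```

```text
t 20.47 pos [ 0.4734 -0.0741  0.1864] w 0.0584 F [ 0.2  0.2 -2.7] rotfix [0.39 0.3  0.2 ]
tool shift to [0.4745, -0.078, 0.18] [ 0.0039 -0.0011  0.0064]
```

send_rows:
  plan:
    - {"linear":[0.004,-0.001,0.003],"delta_rot":[0.3,0.3,0.2],"fingers":0.05}
    - {"linear":[0,0,0.002],"delta_rot":[0,0,0],"fingers":0.05}
    - {"linear":[0,0,0],"delta_rot":[0,0,0],"fingers":0.05}
    - {"linear":[0,0,0],"delta_rot":[0,0,0],"fingers":0.05}

```text
clock: 20.8
position: [0.4742, -0.0785, 0.1804]
ee_rot: [-0.001, -0.707, 0.707, 0.001]
contact_force: [0.4, -0.1, -1.5]
width: 0.0582
```

Run:
```python
from h import *
s,R=st(); g=s["position"]
a=shot("top","t5.png"); b=shot("scene","s5.png")
out=[]
C=(.4745,-.078)
for n,im,bx in(("top",a,(325,260)),("scene",b,(308,170))):
    w,h=(66,100) if n=="scene" else (66,66); k=8
    im=np.ascontiguousarray(cv2.resize(im[bx[1]:bx[1]+h,bx[0]:bx[0]+w,::-1],None,fx=k,fy=k,interpolation=0))
    K,Rc,t=cam(n)
    def dr(x,y,r,z,col):
        q=(ring(x,y,r,z)@Rc.T+t)@K.T;q=q[:,:2]/q[:,2:]; cv2.polylines(im,[np.int32((q+.5-bx)*k)],True,col,1)
    dr(*C,.028,.122,(0,255,255)); dr(*C,.042,.072,(0,255,255))
    zr=g[2]-.017
    dr(g[0],g[1],.030,zr+.005,(0,0,255)); dr(g[0],g[1],.030,zr-.005,(0,0,255)); dr(g[0],g[1],.021,zr-.021,(255,0,255)); dr(g[0],g[1],.012,zr+.034,(0,0,255))
    out.append(im)
out[0]=cv2.copyMakeBorder(out[0],0,800-528,0,0,0)
im=np.hstack(out); im=cv2.resize(im,None,fx=.745,fy=.745,interpolation=3); print(im.shape); cv2.imwrite("pics/ov5.png",im)
```

```text
t 20.8 pos [ 0.4742 -0.0785  0.1804] w 0.0582 F [ 0.4 -0.1 -1.5] rotfix [ 0.14 -0.03 -0.02]
(596, 787, 3)
```

View pics/ov5.png

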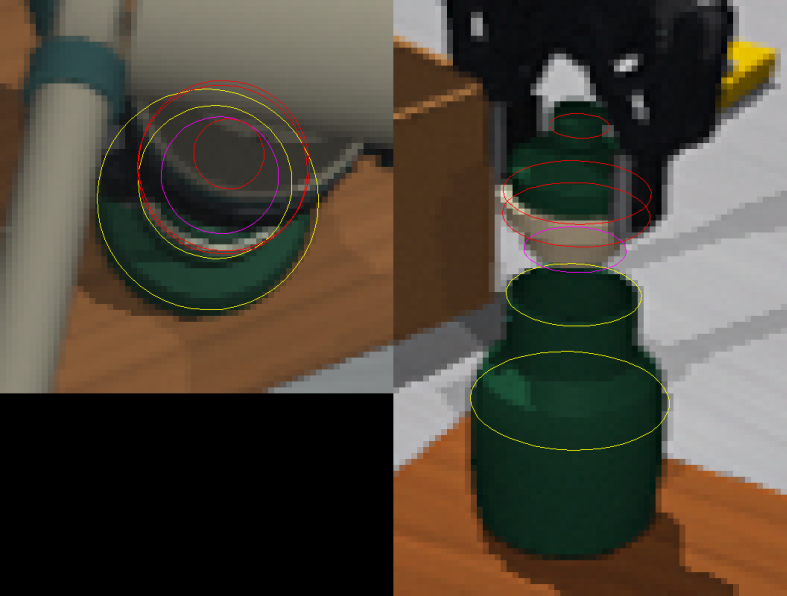

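Run:
```python
from h import *
b=cv2.imread("pics/s5.png")[:,:,::-1].astype(int)
for v in(199,201,203,205,207,209,211,213,219,222,225,228): print(v,[tuple(b[v,u]) for u in (range(323,336) if v<216 else range(324,332))][::1] if 0 else "R:"+" ".join(f"{b[v,u,0]:3d}" for u in range(322,354)))
```

```text
199 R: 67  68  74  62  29   8  15  21  20  17  17  16  18  16  18  17  17  17  16  17  15  12  28  63  84  60  17  11  13  11   7  56
201 R: 69  68  76 115 172 149   0   8  12  13  18  18  18  19  18  17  21  22  21  19  19  16  29  62  84  59  17  13  12  13   4  90
203 R: 69  67  79 109 192 205  97  13   7  12  12  13  15  14  15  14  16  14  14  15  14  11  27  64  82  61  18  16  13   9   5  88
205 R: 68  66  79 115 116  88 158 202 148  66  41  23  19  13  11  10   9  10   9  13  12  10  38  71  82  58   7  12  12  11   4  89
207 R: 68  66  77 145 167 120 101 110 119 124 129 134 149 161 162 162 159 160 161 162 164 145  91  67  80  57   9   9  10  42 140 189
209 R: 68  66  77 142 187 183 186 150  91 121 128 130 132 135 134 136 137 137 136 134 133 131 104  65  75  75  77 110 166 191 186 185
211 R: 69  66  77 145 186 184 186 166 115  91  99 106 109 114 116 115 112 111 112 114 110 106  97  84 139 190 173 153 153 153 154 153
213 R: 69  65  73 139 183 182 183 185 189 169 115 103 110 116 117 116 118 117 115 110 106 107 134 158 156 154 154 153 155 156 155 170
219 R: 67  68  66  64  56  28   9  10  12  11  13  13  13  12  15  12  13  15  16  12  13  12  13  12   9   4  22 133 192 185 185 183
222 R: 67  67  68  69  52  14   8  15  16  12  13  12  16  13  12  14  13  12  12  14  13  11  10  12  14  10  20 132 191 186 187 187
225 R: 67  68  69  71  52   6   9  11  12  12  14  12  17  14  16  13  15  15  14  13  15  14  12  14  14   5  44 139 188 183 182 184
228 R:105  79  33  18   9   9  11  11  12  14  13  14  15  16  14  16  15  16  15  15  14  16  11  13  12  10   3  46 121 161 157 154
```

send_rows:
  plan:
    - {"linear":[0,0,0.004],"delta_rot":[0,0,0],"fingers":0.05}
    - {"linear":[0,0,0.004],"delta_rot":[0,0,0],"fingers":0.05}
    - {"linear":[0,0,0.004],"delta_rot":[0,0,0],"fingers":0.05}
    - {"linear":[0,0,0.003],"delta_rot":[0,0,0],"fingers":0.05}
    - {"linear":[0,0,0],"delta_rot":[0,0,0],"fingers":0.05}

```text
clock: 21.32
position: [0.4745, -0.0787, 0.1646]
ee_rot: [-0.001, -0.707, 0.707, -0.0]
contact_force: [0.6, 0.2, -1.7]
width: 0.0581
```

```bash
python3 -c "
from h import *
go([.4745,-.0785,.158])"
```

```text
t 21.32 pos [ 0.4745 -0.0787  0.1646] w 0.0581 F [ 0.6  0.2 -1.7] rotfix [ 0.05 -0.05 -0.03]
tool shift to [0.4745, -0.0785, 0.158] [-0.0002 -0.      0.0066]
```

send_rows:
  plan:
    - {"linear":[0,0,0.002],"delta_rot":[0,0,0],"fingers":0.05}
    - {"linear":[0,0,0.002],"delta_rot":[0,0,0],"fingers":0.05}
    - {"linear":[0,0,0.002],"delta_rot":[0,0,0],"fingers":0.05}
    - {"linear":[0,0,0.002],"delta_rot":[0,0,0],"fingers":0.05}

```text
clock: 21.65
position: [0.4747, -0.0787, 0.1559]
ee_rot: [-0.001, -0.707, 0.707, -0.0]
contact_force: [0.5, 0.5, -2.0]
width: 0.0584
```

send_rows:
  plan:
    - {"linear":[0,0,0.002],"delta_rot":[0,0,0],"fingers":0.05}
    - {"linear":[0,0,0.002],"delta_rot":[0,0,0],"fingers":0.05}

```text
clock: 21.82
position: [0.4747, -0.0787, 0.1515]
ee_rot: [-0.001, -0.707, 0.707, -0.0]
contact_force: [-0.4, 0.4, -2.2]
width: 0.0583
```

send_rows:
  plan:
    - {"linear":[0,0,0.002],"delta_rot":[0,0,0],"fingers":0.05}
    - {"linear":[0,0,0.002],"delta_rot":[0,0,0],"fingers":0.05}

```text
clock: 21.98
position: [0.4748, -0.0787, 0.1471]
ee_rot: [-0.0, -0.707, 0.707, -0.0]
contact_force: [0.4, -0.7, -1.7]
width: 0.058
```

send_rows:
  plan:
    - {"linear":[0,0,0.001],"delta_rot":[0,0,0],"fingers":0.05}
    - {"linear":[0,0,0.001],"delta_rot":[0,0,0],"fingers":0.05}

```text
clock: 22.15
position: [0.4746, -0.0787, 0.1446]
ee_rot: [-0.001, -0.707, 0.707, -0.0]
contact_force: [0.4, -0.1, -2.3]
width: 0.0587
```

send_rows:
  plan:
    - {"linear":[0,0,0.001],"delta_rot":[0,0,0],"fingers":0.05}
    - {"linear":[0,0,0.0005],"delta_rot":[0,0,0],"fingers":0.05}

```text
clock: 22.32
position: [0.4748, -0.0787, 0.1443]
ee_rot: [-0.0, -0.707, 0.707, -0.0]
contact_force: [-0.9, 0.5, 3.0]
width: 0.0582
```

send_rows:
  plan:
    - {"linear":[0,0,0],"delta_rot":[0,0,0],"fingers":0.059}
    - {"linear":[0,0,0],"delta_rot":[0,0,0],"fingers":0.062}
    - {"linear":[0,0,0],"delta_rot":[0,0,0],"fingers":0.066}
    - {"linear":[0,0,0],"delta_rot":[0,0,0],"fingers":0.072}
    - {"linear":[0,0,0],"delta_rot":[0,0,0],"fingers":0.076}
    - {"linear":[0,0,0],"delta_rot":[0,0,0],"fingers":0.076}
    - {"linear":[0,0,0],"delta_rot":[0,0,0],"fingers":0.076}

```text
clock: 22.9
position: [0.4761, -0.0791, 0.1452]
ee_rot: [0.0, -0.707, 0.707, -0.002]
contact_force: [0.7, 0.2, 0.2]
width: 0.0761
```

Run:
```python
from h import *
s,R=st()
b=shot("scene","s6.png")
cv2.imwrite("pics/s6c.png",cv2.resize(b[160:280,290:390,::-1],None,fx=5,fy=5,interpolation=2))
```

```text
t 22.9 pos [ 0.4761 -0.0791  0.1452] w 0.0761 F [0.7 0.2 0.2] rotfix [-0.18 -0.11 -0.02]
```

View pics/s6c.png

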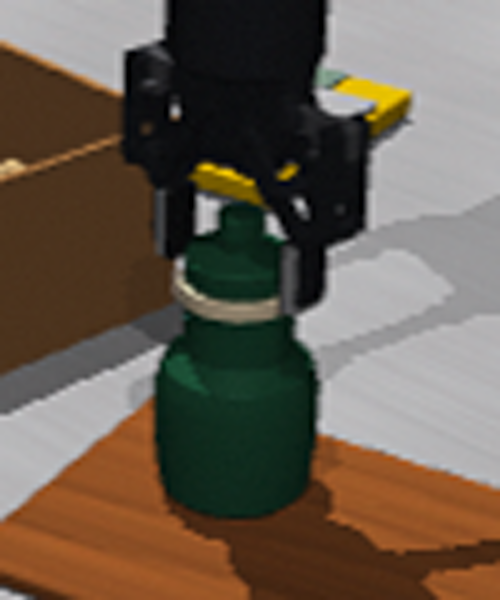

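Run:
```python
from h import *
print(manip.tips_ahead)
for z in(.165,.155,.145): print("w58",z,(proj("scene",[.4742-.0,-.0785+.04,z])-[308,170]+.5)*5.96+[393,0])
for z in(.135,.125,.115): print("w76",z,(proj("scene",[.4761,-.079+.045,z])-[290,160])*5)
```

```text
0.025
w58 0.165 [650.1575845  231.05526252]
w58 0.155 [648.96992334 253.65603616]
w58 0.145 [647.79353802 276.04223441]
w76 0.135 [304.64638204 302.11611827]
w76 0.125 [303.6538988  320.58925446]
w76 0.115 [302.67073923 338.88884888]
```

send_rows:
  plan:
    - {"linear":[0,0.001,-0.006],"delta_rot":[-0.1,-0.1,0],"fingers":0.076}
    - {"linear":[0,0,-0.008],"delta_rot":[0,0,0],"fingers":0.076}
    - {"linear":[0,0,-0.008],"delta_rot":[0,0,0],"fingers":0.076}
    - {"linear":[0,0,-0.006],"delta_rot":[0,0,0],"fingers":0.076}
    - {"linear":[0,0,-0.002],"delta_rot":[0,0,0],"fingers":0.076}
    - {"linear":[0,0,0],"delta_rot":[0,0,0],"fingers":0.076}

```text
clock: 23.45
position: [0.4754, -0.0793, 0.1792]
ee_rot: [0.001, -0.707, 0.707, -0.001]
contact_force: [0.1, 0.4, 0.8]
width: 0.0761
```

```bash
python3 -c "
from h import *
go([.4748,-.0787,.1755])"
```

```text
t 23.45 pos [ 0.4754 -0.0793  0.1792] w 0.0761 F [0.1 0.4 0.8] rotfix [-0.16 -0.03 -0.03]
tool shift to [0.4748, -0.0787, 0.1755] [-0.0006  0.0006  0.0037]
```

send_rows:
  plan:
    - {"linear":[-0.0005,0.0005,0.0025],"delta_rot":[-0.1,0,0],"fingers":0.076}
    - {"linear":[0,0,0],"delta_rot":[0,0,0],"fingers":0.05}
    - {"linear":[0,0,0],"delta_rot":[0,0,0],"fingers":0.04}
    - {"linear":[0,0,0],"delta_rot":[0,0,0],"fingers":0.033}
    - {"linear":[0,0,0],"delta_rot":[0,0,0],"fingers":0.03}
    - {"linear":[0,0,0],"delta_rot":[0,0,0],"fingers":0.03}
  force: 25

```text
clock: 23.95
position: [0.4744, -0.0785, 0.1761]
ee_rot: [-0.0, -0.707, 0.707, -0.0]
contact_force: [-0.7, 0.3, -0.6]
width: 0.0299
```

send_rows:
  plan:
    - {"linear":[0,0,0],"delta_rot":[0,0,0],"fingers":0.027}
    - {"linear":[0,0,0],"delta_rot":[0,0,0],"fingers":0.025}
    - {"linear":[0,0,0],"delta_rot":[0,0,0],"fingers":0.023}
    - {"linear":[0,0,0],"delta_rot":[0,0,0],"fingers":0.02}
    - {"linear":[0,0,0],"delta_rot":[0,0,0],"fingers":0.015}
    - {"linear":[0,0,0],"delta_rot":[0,0,0],"fingers":0.015}
    - {"linear":[0,0,0],"delta_rot":[0,0,0],"fingers":0.015}

```text
clock: 24.53
position: [0.4742, -0.0785, 0.1759]
ee_rot: [-0.0, -0.707, 0.707, 0.0]
contact_force: [-0.6, -0.3, 0.8]
width: 0.0229
```

send_rows:
  plan:
    - {"linear":[0,0,-0.003],"delta_rot":[0,0,0],"fingers":0.015}
    - {"linear":[0,0,-0.005],"delta_rot":[0,0,0],"fingers":0.015}
    - {"linear":[0,0,-0.007],"delta_rot":[0,0,0],"fingers":0.015}
    - {"linear":[0,0,-0.008],"delta_rot":[0,0,0],"fingers":0.015}
    - {"linear":[0,0,-0.008],"delta_rot":[0,0,0],"fingers":0.015}
    - {"linear":[0,0,-0.008],"delta_rot":[0,0,0],"fingers":0.015}
    - {"linear":[0,0,-0.008],"delta_rot":[0,0,0],"fingers":0.015}
    - {"linear":[0,0,-0.008],"delta_rot":[0,0,0],"fingers":0.015}
    - {"linear":[0,0,-0.008],"delta_rot":[0,0,0],"fingers":0.015}
    - {"linear":[0,0,-0.006],"delta_rot":[0,0,0],"fingers":0.015}
    - {"linear":[0,0,-0.003],"delta_rot":[0,0,0],"fingers":0.015}
    - {"linear":[0,0,0],"delta_rot":[0,0,0],"fingers":0.015}

```text
clock: 25.53
position: [0.4747, -0.0786, 0.2571]
ee_rot: [0.0, -0.707, 0.707, -0.001]
contact_force: [-0.0, 0.1, -0.3]
width: 0.0222
```

```bash
python3 -c "
from h import *
go([.4743,-.0785,.266])"
```

```text
t 25.53 pos [ 0.4747 -0.0786  0.2571] w 0.0222 F [-0.   0.1 -0.3] rotfix [-0.12 -0.05 -0.03]
tool shift to [0.4743, -0.0785, 0.266] [-0.0001  0.0004 -0.0089]
```

send_rows:
  plan:
    - {"linear":[0,0,0],"delta_rot":[0,0,0],"fingers":0.015}
    - {"linear":[0,0,0],"delta_rot":[0,0,0],"fingers":0.015}
    - {"linear":[0,0,0],"delta_rot":[0,0,0],"fingers":0.015}
    - {"linear":[0,0,0],"delta_rot":[0,0,0],"fingers":0.015}
    - {"linear":[0,0,0],"delta_rot":[0,0,0],"fingers":0.015}
    - {"linear":[0,0,0],"delta_rot":[0,0,0],"fingers":0.015}

```text
clock: 26.03
position: [0.4737, -0.0783, 0.2555]
ee_rot: [-0.0, -0.707, 0.707, 0.001]
contact_force: [0.1, 0.6, -0.9]
width: 0.0229
```

Run:
```python
from h import *
s,R=st(); print(np.abs(s["qd"]).max())
b=shot("scene","s7.png")
cv2.imwrite("pics/s7c.png",cv2.resize(b[120:330,200:420,::-1],None,fx=2.8,fy=2.8,interpolation=2))
c,q=green(b,(310,205,360,275)); print(c,q)
```

```text
t 26.03 pos [ 0.4737 -0.0783  0.2555] w 0.0229 F [ 0.1  0.6 -0.9] rotfix [ 0.1   0.02 -0.03]
0.0050053224571697365
[336.63693694 242.75675676] [ 321  222   32   42 1110]
```

View pics/s7c.png

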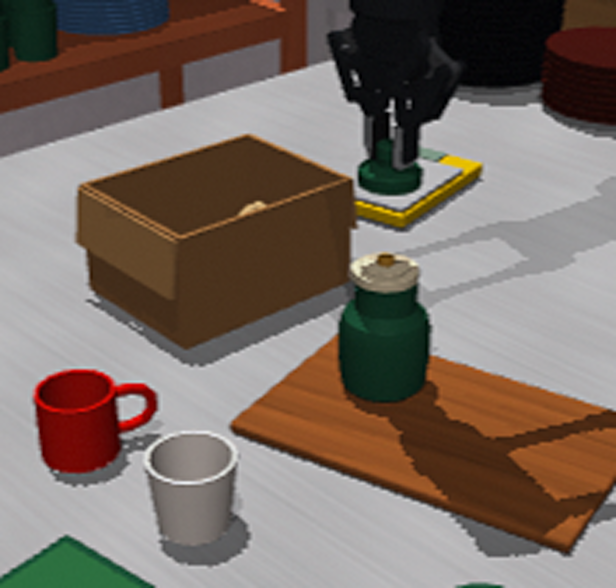

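```bash
python3 -c "
from h import *
print(manip.sign_off()); st()"
```

```text
the job is handed in; nothing more can be done
None
the job is handed in; nothing more can be done
```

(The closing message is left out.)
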